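# Set the slicing jig's fence to the preset tab with its knurled wheel

## Task

Set the tissue-slicing jig for the next specimen, using fingertips only and grasping nothing: push the swing guard aside from over the knurled wheel, roll the wheel under a fingertip until the fence's index lines up with the preset tab on the scale, then push the guard fully back over the wheel so that the setting cannot be knocked. Move the fence only by its wheel, leave the tab as it is set, and leave everything else on the bench where it lies.

Things in the scene. Friction and masses are not known exactly. Their poses are not given: they have to be found in the camera images.
- jig: tissue-slicing jig, 230 x 104 mm, fixed to the bench right of the microtome, between it and the water bath: grey base plate, grey gear housing (52 mm high) at the near end, white bed, upright steel knife guide (56 mm high) at the far end. Origin at the centre of its underside; x runs along the fence's travel from housing to knife guide, z up. Offsets below are along its axes
- wheel_top (a point): crown of the knurled steel wheel (44 mm across, 12 mm wide, axle along the jig's y), in a slot of the housing: 62 mm above the bench, 10 mm above the housing. Fixed point with the jig's axes. Dragging the crown with a fingertip to the jig's -x (to the robot) closes the fence, to +x opens it. 5 to 15 N of press grips it; about 1 N along the rim turns it; it stays put
- wheel (a joint): angle of the knurled wheel (rad), grows as the fence closes: the crown moves 22 mm and the fence 6 mm per radian (rack and pinion)
- fence (a joint): travel of the fence (m), grows as the gap closes (face of the fence to the knife guide: 45.5 mm minus this). The fence is an upright steel plate 56 mm wide, reaching 50 mm above the bench, that slides along the jig's x on the white bed, driven by the wheel
- index_tip (a point): tip of the fence's index, a dark steel blade 3 mm wide that stands out from the fence's foot to the jig's -y side, over the graduated ledge, 21 mm above the bench; moves with the fence
- tab_tip (a point): tip of the preset tab's blade (3 mm wide). The tab is a dark block 10 x 10 mm with a small brass screw on the outer (-y) edge of the graduated ledge, already set to the wanted slice thickness; its blade ends 1 mm short, in y, of the index blade's path, 21 mm above the bench. At the start the index stands 7 to 39 mm to its -x side
- guard (a joint): angle of the wheel guard (rad): 0 = closed, its flat plate lies over the wheel's crown and blocks it; 1.4 = open, swung to the jig's +y side, the crown is free. It turns about a vertical pivot, has stops at both ends and stays where it is left; about 1 N at the pin moves it
- guard_pin (a point): middle of the upright push pin (8 mm thick, 18 mm high, top 85 mm above the bench) on the guard's 3 mm plate (top 67 mm above the bench). 52 mm from the pivot; at 0 it stands 40 mm to the -x side and 34 mm to the -y side of the pivot, at 1.4 as far to the -x and to the +y side, so a push across the jig swings it; axes turn with the guard
- guard_pivot (a point): pivot of the guard on the housing, 64 mm above the bench; fixed point with the jig's axes. Its screw head reaches 71 mm above the bench
- forceps: fine steel forceps, 17 x 134 x 7 mm, lying beside the jig on the microtome's side; origin at its centre underneath, long axis y
- cassette_1: pink tissue cassette with a wax block, 28 x 40 x 12 mm, lying by the far end of the jig on the microtome's side; origin at its centre underneath
- cassette_2: yellowish tissue cassette with a wax block, 28 x 40 x 12 mm, at the front edge of the bench; origin at its centre underneath
- cassette_3: white tissue cassette with a wax block, 28 x 40 x 12 mm, at the front edge of the bench; origin at its centre underneath
- marker_1: grey and black marker pen, 13 x 132 x 14 mm, lying beside the jig on the water bath's side; origin at its centre underneath, long axis y
- hex_key: black hex key, 26 x 64 x 4 mm, at the front edge; origin at its centre underneath
- blade_box: yellow flat blade dispenser, 22 x 94 x 14 mm, at the front edge, left of the middle; origin at its centre underneath
- cover_glass_box: green box of cover glasses, 58 x 30 x 16 mm, on the left; origin at its centre underneath
- tape_roll: roll of cream tape, 62 mm across and 18 mm high, lying flat on the left; origin at its centre underneath
- timer: white bench timer, 18 x 64 x 50 mm, standing far on the left; origin at its centre underneath
- dropper_bottle: small brown reagent bottle, 34 mm across and 82 mm high, on the left; origin at its centre underneath
- mount_bottle: white reagent bottle, 44 mm across and 97 mm high, on the left; origin at its centre underneath

How it is judged (in metres and radians):
On the way, in this order (a step that is already met when the one before it is completed fails the run):
1. the guard is pushed aside from over the wheel (value of joint guard above 1 rad), for 0.1 s.
2. with the guard aside, the index is rolled to the preset tab and stands there (value of joint guard above 0.8 rad and x of index_tip in the frame of tab_tip between -0.0015 and 0.0015 m and velocity of joint fence between -0.002 and 0.002 m/s), for 0.2 s.
At the end, for the whole second after the job is handed in: the index stands within 1.5 mm of the preset tab along the scale, at rest, and the guard is back at its closed stop over the wheel (within 0.15 rad) (x of index_tip in the frame of tab_tip between -0.0015 and 0.0015 m and velocity of joint fence between -0.002 and 0.002 m/s and value of joint guard below 0.15 rad); the robot touches nothing.
It fails at once if the fence is pushed directly instead of by its wheel (contact force between any of the fingers, the arm and fence above 1 N).
It fails at once if the guard's pin or the wheel is gripped between the fingers instead of being pushed or rolled (distance between the grasp point and guard_pin below 0.007 m or distance between the grasp point and wheel_top below 0.008 m).
It fails at once if the preset tab is moved (distance of tab_tip from where it was at the start of the episode above 0.0015 m).
It fails at once if one of the loose things round the jig is shifted, lifted or carried (distance of any of forceps, cassette_1, cassette_2, cassette_3, marker_1, hex_key, blade_box, cover_glass_box, tape_roll, timer, dropper_bottle, mount_bottle from where it was at the start of the episode above 0.015 m).
It also fails if it takes over 72 s, if anything falls off the work surface, if the arm or the gripper's body presses on something with over 40 N, if the wrist force passes 120 N, or if a joint passes its speed limit or range.

## Robot

A 7-joint arm with a two-finger parallel gripper is mounted at the origin on a cart in front of the work surface, level with it; the furniture and walls round the work are solid. World frame = base frame: x ahead of the robot, y to its left, z up, the work surface at z = 0. Lengths are in mm, angles in rad, forces in N, time in s.
With the tool pointing down it reaches from about 400 to 875 mm from the base axis. Payload 4.4 kg.
Tool frame: the origin (TCP) lies at the very end of the fingers, on their centre line; the grasp point (between the pads) lies 19 mm behind it (ctrl.grip_point_offset is the distance from the TCP to the grasp point, in mm); z points along the fingers, y is the line along which they close (so a half turn about z gives the same grasp; the last joint's range is limited). The gripper opens to 85 mm and grips with 20 to 120 N. Pads are 22 mm wide; open, the fingers measure 114 mm over their backs; the gripper's body (76 mm by 85 mm) begins 54 mm behind the grasp point. The pads swing forward as they close: fully open they stand 13 mm farther back than shut.
Start: joints at [1.269, 0.628, 0.038, 1.517, -0.027, 0.996, -0.02], TCP at [151.881, -632.021, 231.313] pointing down, gripper open.
Joint ranges: [-3.06, 3.06], [-0.37, 2.12], [-1.25, 1.32], [0.18, 2.47], [-1.1, 4.24], [0.23, 1.98], [-2.94, 2.94]. Speed limits (rad/s): [2.57, 2.57, 3.14, 3.14, 3.14, 3.14, 3.14].

## Interface

Orientations are given as [roll, pitch, yaw] about the fixed x, y, z axes, in that order (R = Rz(yaw) Ry(pitch) Rx(roll)).
In Python, from cell import ctrl gives the robot as it stands.
- The arm moves only by the tool jog_arm, never from a script. Its argument "increments" is one flat list of numbers, 7 for each row, row after row: the finger opening in cm, from 0 to 8.54, then the shift along the tool's x, y, z in cm, then the turn, a rotation vector about the tool's x, y, z in degrees. In form: [fingers, x, y, z, rx, ry, rz, fingers, x, y, z, rx, ry, rz, ...]. A call has 1 to 20 rows; each row is the pose to reach, as a shift and turn from the pose commanded when the call began, along the tool's axes at that moment; what a row does not reach only later rows make up. A row lasts 1/10 s, in which the tool goes at most 50 mm and 8.59 degrees, less where a joint would pass 70% of its speed; a pose out of reach is approached as far as the arm can. A call with a gripper value outside its range is refused whole. The fingers move at their own pace and stop on an object; the grip force is fixed at half the most. Time passes only in rows, so rows that repeat a pose let the fingers close. It gives the time, the measured TCP pose, the force, the opening and the grip force at its end, in the units of the state.
- ctrl.read_state(): the state, without advancing time (a new reading comes with each control period).
- ctrl.get_image(name): name is "side" or "top" or "wrist"; returns the picture (480x640x3 uint8, red, green, blue); there is no depth.
- ctrl.camera_params(name): a dict with "fx", "fy", "cx", "cy" (pixels), "extrinsics" (4x4, takes a point from world to camera coordinates). Camera axes: x right, y down, z forward; pixel columns grow to the right and rows downward; lengths in mm; the calibration is good to about 2 mm. A picture is of the moment at which its call begins: read the wrist's pose just before it. camera_params takes no time and is no camera call; for the wrist camera it gives the pose at the moment of the call.
- ctrl.finish_job(): hands the job in; it is judged then, once.
The state is a dict: "clock": time; "qpos": joint angles; "qd": joint speeds; "tau": joint torques, N m; "eef_pos": TCP position; "tool_rot": TCP orientation; "force": force on the tool from outside, world axes, zero at the start; "torque": the same for the moment, N m; "width": finger opening in mm; "gripper_force": force on a finger pad.
Only numpy, scipy, OpenCV 4.12 (cv2) and the standard library are available. Lean on these libraries where they do the work, as an engineer would, in place of code of your own. Each camera call takes 0.05 s, during which the arm holds its last target. There are 200 camera calls.

## Working session

There is one attempt and no reset: what is moved stays moved. The work goes in short steps, Python scripts to look and compute and a tool call to move; the robot and the scene stay as the last step left them, time stands still between calls to the robot, and variables do not carry over. Pictures are saved under pics/ and viewed, at most 10 in all, crops included, and the job is handed in when it is done.

Besides the shell and the picture viewer there is one more tool, called after "Call:" by a JSON object that holds its "method" and its "body". jog_arm: Moves the arm, as the interface text tells. Its arguments: {"type":"object","properties":{"increments":{"type":"array","items":{"type":"number"}}},"required":["increments"]}

```bash
mkdir -p pics; ls; python3 - <<'E'
from cell import ctrl
import cv2,numpy as np
s=ctrl.read_state();print(s['clock'],s['eef_pos'],s['tool_rot'],s['force'],s['width'])
for n in('top','wrist'):
    p=ctrl.camera_params(n);print(n,p['fx'],p['cx'],p['cy'],np.round(p['extrinsics'],3).tolist())
    cv2.imwrite(f'pics/{n}0.png',ctrl.get_image(n)[:,:,::-1])
p=ctrl.camera_params('side');print(p['fx'],np.round(p['extrinsics'],3).tolist())
E
```

```text
pics
0.0 [ 151.7441336  -631.39528032  230.39209285] [-3.13970184e+00  1.53177566e-05  2.35798811e-01] [-0.61817494 -0.03343932  0.34812135] 85.22203596972719
top 578.9910600332785 313.75436166649337 245.60444547036658 [[-0.004, -1.0, -0.005, 2.675], [-0.998, 0.005, -0.067, 526.852], [0.067, 0.004, -0.998, 1403.39], [0.0, 0.0, 0.0, 1.0]]
wrist 355.86575816731744 319.06084046848906 236.12150433944643 [[0.233, -0.972, -0.002, -648.801], [-0.925, -0.223, 0.308, -40.61], [-0.3, -0.07, -0.951, 380.95], [0.0, 0.0, 0.0, 1.0]]
464.72377806003936 [[1.0, -0.016, 0.0, -556.435], [-0.014, -0.878, -0.478, 49.387], [0.008, 0.478, -0.879, 1122.337], [0.0, 0.0, 0.0, 1.0]]
```

View pics/top0.png

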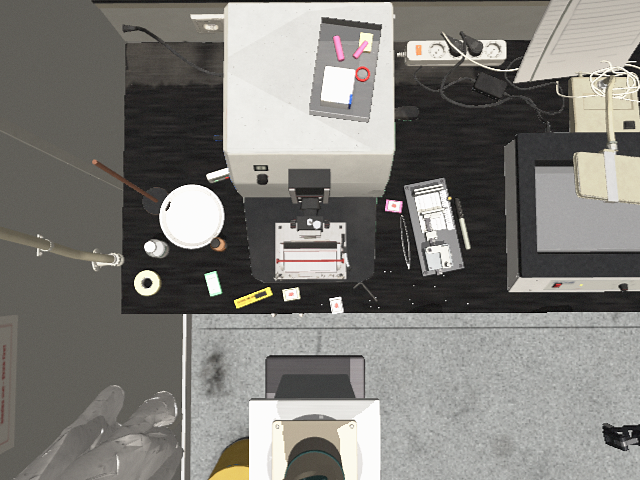

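View pics/wrist0.png

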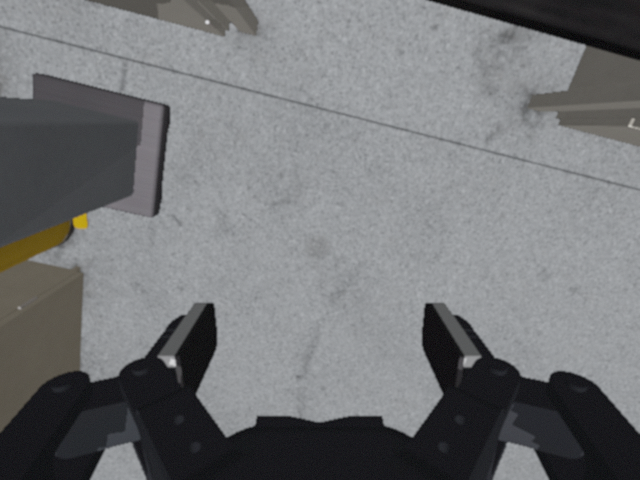

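Call:
{"method": "jog_arm", "body": {"increments": [0, 25, -28, 0, 0, 0, 0, 0, 25, -28, 0, 0, 0, 0, 0, 25, -28, 0, 0, 0, 0, 0, 25, -28, 0, 0, 0, 0, 0, 25, -28, 0, 0, 0, 0, 0, 25, -28, 0, 0, 0, 0, 0, 25, -28, 0, 0, 0, 0, 0, 25, -28, 0, 0, 0, 0, 0, 25, -28, 0, 0, 0, 0, 0, 52, -23, 0, 0, 0, 0, 0, 52, -23, 0, 0, 0, 0, 0, 52, -23, 0, 0, 0, 0, 0, 52, -23, 0, 0, 0, 0, 0, 52, -23, 0, 0, 0, 0, 0, 52, -23, 0, 0, 0, 0, 0, 52, -23, 0, 0, 0, 0, 0, 52, -23, 0, 0, 0, 0, 0, 52, -23, 0, 0, 0, 0, 0, 52, -23, 0, 0, 0, 0]}}

```text
clock: 2.0
eef_pos: [602.3, -288.1, 231.6]
tool_rot: [3.141, 0.001, 0.234]
force: [-0.6, 0.6, 0.4]
width: 0.0
gripper_force: 0.0
```

```bash
cat >h.py <<'E'
from cell import ctrl
import cv2,numpy as np
from scipy.spatial.transform import Rotation as R
def cam(n):
    p=ctrl.camera_params(n);return np.array([[p['fx'],0,p['cx']],[0,p['fy'],p['cy']],[0,0,1]]),np.array(p['extrinsics'])
def ray(K,E,uv,z):
    "world point of a pixel at height z"
    d=E[:3,:3].T@np.linalg.inv(K)@[*uv,1];c=-E[:3,:3].T@E[:3,3]
    return c+d*(z-c[2])/d[2]
def proj(K,E,P):
    q=K@(E[:3,:3]@np.asarray(P,float)+E[:3,3]);return q[:2]/q[2]
def shot(n,f):
    s=ctrl.read_state();K,E=cam(n);im=ctrl.get_image(n)[:,:,::-1].copy();cv2.imwrite('pics/'+f+'.png',im)
    np.savez('pics/'+f,K=K,E=E);return s,im
def inc(target,yaw=None):
    "tool-frame cm and deg from the measured pose to a world target"
    s=ctrl.read_state();r=R.from_euler('xyz',s['tool_rot'])
    print('cm',np.round(r.inv().apply(np.array(target)-s['eef_pos'])/10,2))
    if yaw is not None: print('deg',np.round((r.inv()*R.from_euler('xyz',[np.pi,0,yaw])).as_rotvec(degrees=True),2))
E
python3 -c "
from h import *
s,_=shot('wrist','w1');print(s['clock'],s['eef_pos'],s['tool_rot'],s['force'],s['width'])"
```

```text
2.0 [ 602.26197162 -288.13275612  231.59701338] [3.14125639e+00 8.16332319e-04 2.33724548e-01] [-0.57413958  0.60845983  0.36486583] 0.04019890232074854
```

View pics/w1.png

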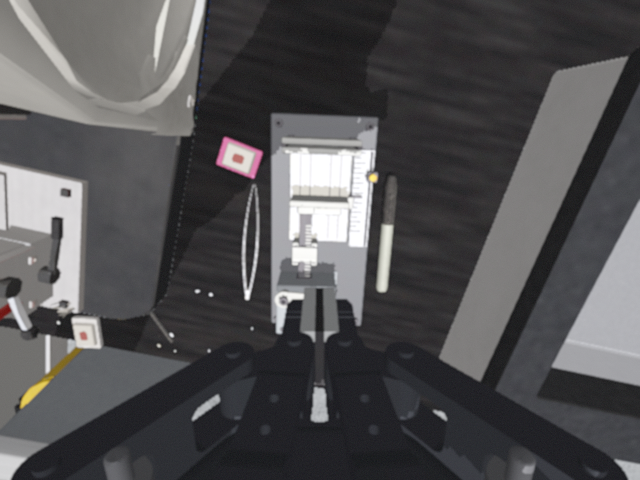

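Call:
{"method": "jog_arm", "body": {"increments": [0, -11, 0, 6, 0, 0, 0, 0, -11, 0, 6, 0, 0, 0, 0, -11, 0, 6, 0, 0, 0, 0, -11, 0, 6, 0, 0, 0, 0, -11, 0, 6, 0, 0, 0, 0, -11, 0, 6, 0, 0, 0]}}

```text
clock: 2.65
eef_pos: [498.6, -312.5, 172.3]
tool_rot: [3.14, -0.003, 0.237]
force: [-0.3, -0.1, -0.3]
width: -0.0
gripper_force: 0.0
```

```bash
python3 -c "
from h import *
s,im=shot('wrist','w2');print(s['clock'],s['eef_pos'],s['tool_rot'])
cv2.imwrite('pics/w2c.png',cv2.resize(im[0:300,180:480],None,fx=2,fy=2,interpolation=cv2.INTER_CUBIC))"
```

```text
2.65 [ 498.64674655 -312.48154977  172.32725983] [ 3.14023024e+00 -2.68653078e-03  2.36802527e-01]
```

View pics/w2c.png

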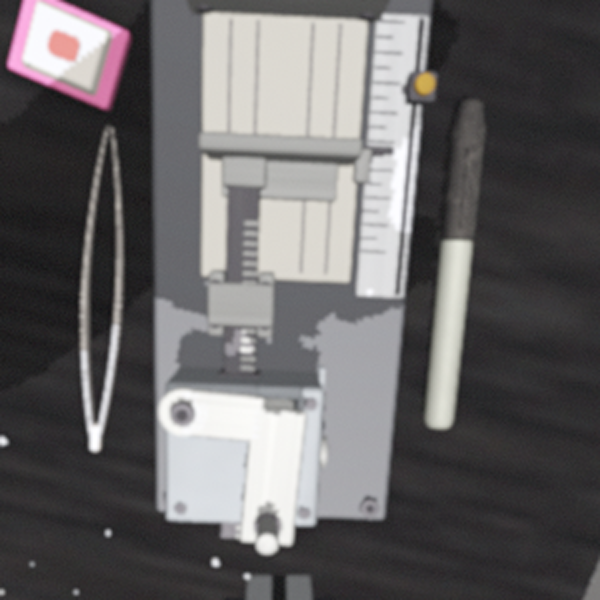

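```bash
python3 -c "
from h import *
d=np.load('pics/w2.npz');K,E=d['K'],d['E']
f=lambda u,v,z: ray(K,E,(180+u/2,v/2),z)
pv=f(181,412,71);pin=f(266,545,85)
bl,br=f(158,513,8),f(386,520,8)
print(pv,pin,bl,br)
v=pin-pv;print('yaw pin',np.arctan2(v[1],v[0])-np.arctan2(-34,-40),np.hypot(*v[:2]))
v=bl-br;print('yaw base',np.arctan2(v[1],v[0])-np.pi/2,np.hypot(*v[:2]))
l0,l1=f(356,296,18),f(375,15,18);v=l1-l0;print('yaw ledge',np.arctan2(v[1],v[0]))
l0,l1=f(202,278,15),f(205,20,15);v=l1-l0;print('yaw bed',np.arctan2(v[1],v[0]))
ix,tb=f(392,150,21),f(408,92,21);print(ix,tb,(tb-ix))
"
```

```text
[ 511.93058206 -274.07382984   71.        ] [ 475.47964919 -313.5957761    85.        ] [ 446.37402994 -267.94143339    8.        ] [ 467.7139334  -371.52729749    8.        ]
yaw pin 0.12130460005482124 53.76480952637041
yaw base 0.2031693338409002 105.76115885165349
yaw ledge 0.20061456289272578
yaw bed 0.19193632753785408
[ 617.86305613 -328.26905729   21.        ] [ 638.24203273 -328.47650556   21.        ] [20.3789766  -0.20744828  0.        ]
```

```bash
cat >>h.py <<'E'
YAW=0.2;PV=np.array([512,-274.5,0])
def J(x,y,z): return PV+R.from_euler('z',YAW).apply([x,y,0])+[0,0,z]
E
python3 -c "
from h import *
inc(J(-45,-66,110),YAW);inc(J(-45,-66,72),YAW);inc(J(-45,-56,72));inc(J(-45,20,72))"
```

```text
cm [-2.58  3.06  6.22]
deg [ 0.07 -0.15  2.13]
cm [-2.59  3.05 10.02]
deg [ 0.07 -0.15  2.13]
cm [-2.55  2.05 10.02]
cm [-2.27 -5.54 10.01]
```

Call:
{"method": "jog_arm", "body": {"increments": [0, -2.6, 3.05, 4, 0, 0, 2.1, 0, -2.6, 3.05, 6, 0, 0, 2.1, 0, -2.6, 3.05, 8, 0, 0, 2.1, 0, -2.6, 3.05, 10, 0, 0, 2.1, 0, -2.6, 3.05, 10, 0, 0, 2.1, 0, -2.6, 3.05, 10, 0, 0, 2.1]}}

```text
clock: 3.3
eef_pos: [479.7, -348.1, 71.7]
tool_rot: [3.141, -0.001, 0.2]
force: [0.7, 0.2, 0.2]
width: 0.2
gripper_force: 0.0
```

```bash
python3 -c "
from h import *
s,im=shot('wrist','w3');print(s['clock'],s['eef_pos'],s['tool_rot'],s['force'])
cv2.imwrite('pics/w3c.png',im[100:480])
inc(J(-45,20,72),YAW)"
```

```text
3.3 [ 479.72914855 -348.08643732   71.67147981] [ 3.14133696e+00 -6.95533166e-04  2.00278152e-01] [0.69418935 0.17057397 0.20357623]
cm [ 0.11 -8.61  0.02]
deg [ 0.07 -0.09  0.  ]
```

View pics/w3c.png

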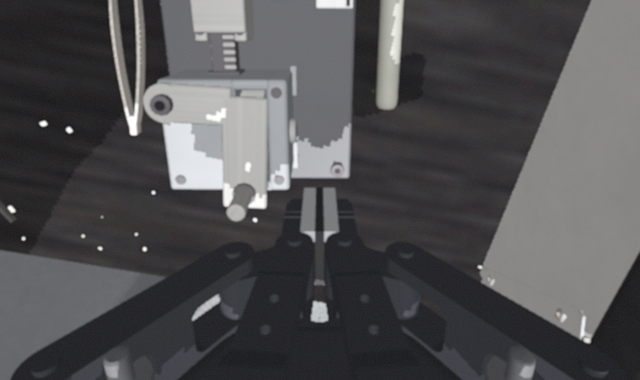

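Call:
{"method": "jog_arm", "body": {"increments": [0, 0.1, -1, 0, 0, 0, 0, 0, 0.1, -1.6, 0, 0, 0, 0, 0, 0.1, -2.1, 0, 0, 0, 0, 0, 0.1, -2.6, 0, 0, 0, 0, 0, 0.1, -3.1, 0, 0, 0, 0, 0, 0.1, -3.6, 0, 0, 0, 0, 0, 0.1, -4.1, 0, 0, 0, 0, 0, 0.1, -4.6, 0, 0, 0, 0, 0, 0.1, -5.1, 0, 0, 0, 0, 0, 0.1, -5.6, 0, 0, 0, 0, 0, 0.1, -6.1, 0, 0, 0, 0, 0, 0.1, -6.6, 0, 0, 0, 0, 0, 0.1, -7.1, 0, 0, 0, 0, 0, 0.1, -7.6, 0, 0, 0, 0, 0, 0.1, -8.1, 0, 0, 0, 0, 0, 0.1, -8.4, 0, 0, 0, 0, 0, 0.1, -8.6, 0, 0, 0, 0, 0, 0.1, -8.6, 0, 0, 0, 0]}}

```text
clock: 5.15
eef_pos: [463.8, -266.5, 71.8]
tool_rot: [3.137, -0.002, 0.198]
force: [3.4, -7.0, -1.1]
width: 0.2
gripper_force: 3.3
```

```bash
python3 -c "
from h import *
s,im=shot('wrist','w4');print(s['clock'],s['eef_pos'],s['tool_rot'],s['force'])
cv2.imwrite('pics/w4c.png',cv2.resize(im[150:350,200:440],None,fx=2.5,fy=2.5,interpolation=cv2.INTER_CUBIC))"
```

```text
5.15 [ 463.77519615 -266.53528058   71.79620037] [ 3.13682610e+00 -2.43458848e-03  1.97652737e-01] [ 3.43313992 -7.01979451 -1.0514242 ]
```

View pics/w4c.png

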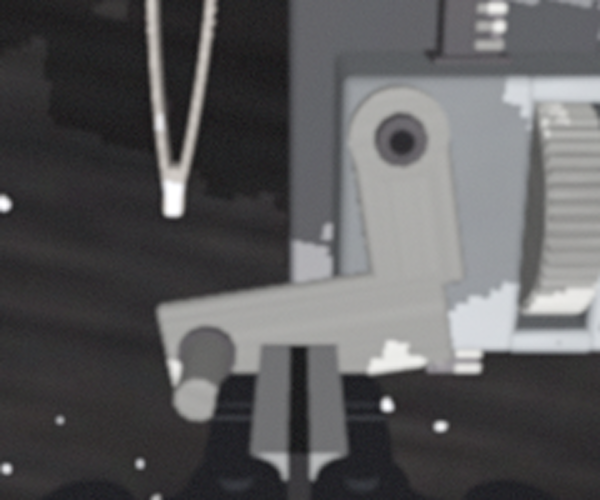

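Call:
{"method": "jog_arm", "body": {"increments": [0, 0, 0.8, 0, 0, 0, 0, 0, 0, 1, 0, 0, 0, 0, 0, -1, 2, -3, 0, 0, 0, 0, -3, 4.7, -5, 0, 0, 0, 0, -3.5, 4.7, -5, 0, 0, 0, 0, -3.5, 4.7, -5, 0, 0, 0]}}

```text
clock: 5.8
eef_pos: [436.0, -317.3, 121.5]
tool_rot: [-3.141, 0.001, 0.196]
force: [-0.6, 0.7, 0.2]
width: 0.0
gripper_force: 0.0
```

```bash
python3 -c "
from h import *
s,im=shot('wrist','w5');print(s['clock'],s['eef_pos'],s['tool_rot'],s['force'])
cv2.imwrite('pics/w5c.png',cv2.resize(im[0:280,200:500],None,fx=2,fy=2,interpolation=cv2.INTER_CUBIC))"
```

```text
5.8 [ 436.01365019 -317.25731042  121.47040032] [-3.14077072e+00  1.03213557e-03  1.96472091e-01] [-0.58448426  0.74837491  0.1875145 ]
```

View pics/w5c.png

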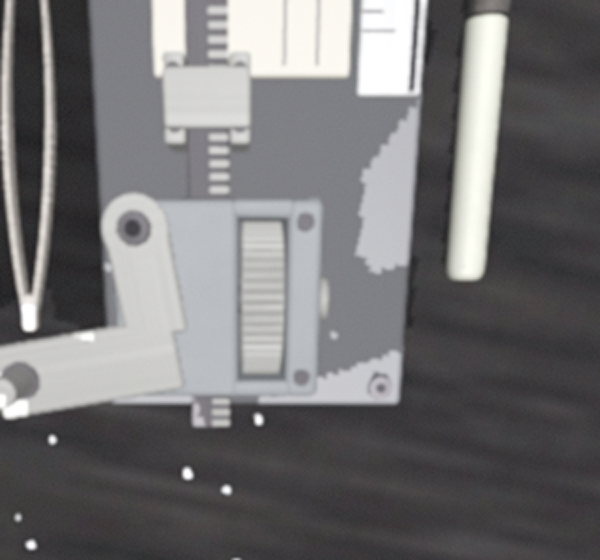

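```bash
python3 -c "
from h import *
d=np.load('pics/w5.npz');K,E=d['K'],d['E']
f=lambda u,v,z: ray(K,E,(200+u/2,v/2),z)
pv=f(132,228,71);w=f(263,297,62);print(pv,w)
v=f(108,402,8)-f(400,402,8);print(np.arctan2(v[1],v[0])-np.pi/2)
v=f(236,378,52)-f(236,215,52);print(np.arctan2(-v[1],-v[0]))
v=f(290,378,52)-f(288,215,52);print(np.arctan2(-v[1],-v[0]))
print(R.from_euler('z',-.2).apply(w-pv))
r=R.from_euler('z',.2)
for c,z in((9,75),(9,62),(-9,62)): inc(w*[1,1,0]+r.apply([c,0,z]),.2)
"
```

```text
[ 510.99861301 -274.27561509   71.        ] [ 500.05862402 -311.34552094   62.        ]
0.19641570465517222
0.19533963179939248
0.23096512630699587
[-18.08657096 -34.15753548  -9.        ]
cm [7.2  0.8  4.59]
deg [-0.11  0.05 -0.09]
cm [7.2  0.8  5.89]
deg [-0.11  0.05 -0.09]
cm [5.4  0.8  5.89]
deg [-0.11  0.05 -0.09]
```

Call:
{"method": "jog_arm", "body": {"increments": [0, 4, 0.8, 0, 0, 0, 0, 0, 7.2, 0.8, 2, 0, 0, 0, 0, 7.2, 0.8, 4.6, 0, 0, 0, 0, 7.2, 0.8, 5.4, 0, 0, 0, 0, 7.2, 0.8, 5.9, 0, 0, 0, 0, 7.2, 0.8, 6.1, 0, 0, 0, 0, 7.2, 0.8, 6.2, 0, 0, 0, 0, 7.2, 0.8, 6.2, 0, 0, 0]}}

```text
clock: 6.65
eef_pos: [511.2, -307.7, 61.0]
tool_rot: [-3.139, -0.003, 0.2]
force: [1.1, 6.2, 7.9]
width: -0.0
gripper_force: 4.0
```

Call:
{"method": "jog_arm", "body": {"increments": [0, -0.2, 0, 0, 0, 0, 0, 0, -0.4, 0, 0, 0, 0, 0, 0, -0.7, 0, 0, 0, 0, 0, 0, -1, 0, 0, 0, 0, 0, 0, -1.3, 0, 0, 0, 0, 0, 0, -1.6, 0, 0, 0, 0, 0, 0, -1.8, 0, 0, 0, 0, 0, 0, -1.8, 0, 0, 0, 0, 0]}}

```text
clock: 7.45
eef_pos: [492.5, -311.2, 61.7]
tool_rot: [-3.139, -0.002, 0.2]
force: [-1.3, 7.2, 14.9]
width: 0.4
gripper_force: 7.7
```

```bash
python3 -c "
from h import *
s,im=shot('wrist','w6');print(s['clock'],s['eef_pos'],s['tool_rot'],s['force'])
cv2.imwrite('pics/w6c.png',cv2.resize(im[0:300,200:500],None,fx=2,fy=2,interpolation=cv2.INTER_CUBIC))
print(R.from_euler('z',-.2).apply(s['eef_pos']-np.array([500.06,-311.3,62])))"
```

```text
7.45 [ 492.4939928  -311.23944348   61.73326335] [-3.13864069e+00 -1.53742718e-03  2.00059872e-01] [-1.28729789  7.1630758  14.8713686 ]
[-7.40316006  1.56248301 -0.26673665]
```

View pics/w6c.png

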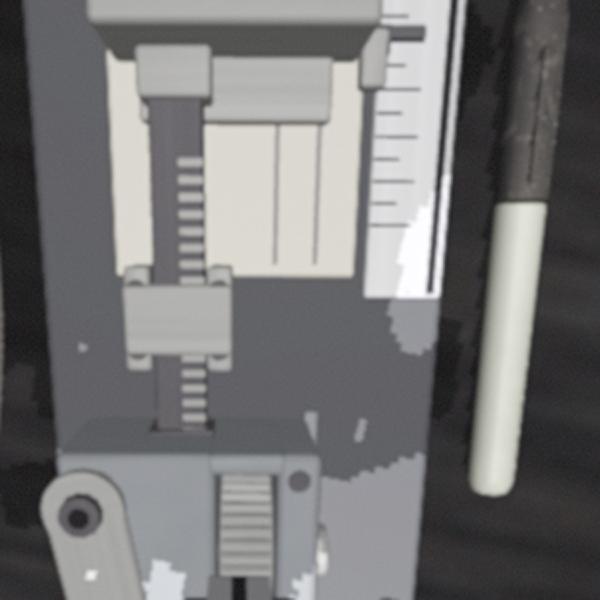

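```bash
cat >>h.py <<'E'
def jig(P): return R.from_euler('z',-YAW).apply(np.asarray(P)-PV)
E
python3 -c "
from h import *
d=np.load('pics/w6.npz');p6=jig(ray(d['K'],d['E'],(200+405/2,33/2),21))
d=np.load('pics/w2.npz');p2=jig(ray(d['K'],d['E'],(180+385/2,150/2),21));t=jig(ray(d['K'],d['E'],(180+408/2,92/2),21))
print(p6,p2,t)
im=cv2.imread('pics/w6.png');g=cv2.cvtColor(im,6);print(g[0:40,398],g[0:40,405])
"
```

```text
[ 97.32986081 -69.70101085  21.        ] [ 92.97264335 -71.06992723  21.        ] [113.00212075 -77.98098925  21.        ]
[221 221 221 221 222 219 207 177 170 200 217 210 178 130 105 106 108 104
  92  79 124 186 217 222 222 222 221 221 222 221 218 198 166 180 213 221
 221 221 221 220] [216 216 216 216 216 216 215 212 211 215 215 204 172 127 106 106 109 103
  92  79 120 181 212 218 218 217 217 217 217 217 217 218 218 217 218 217
 217 217 217 218]
```

Call:
{"method": "jog_arm", "body": {"increments": [0, -0.05, 0, -0.8, 0, 0, 0, 0, 0.8, 0, -1, 0, 0, 0, 0, 1.7, 0, -1, 0, 0, 0, 0, 1.7, 0, -0.6, 0, 0, 0, 0, 1.7, 0, -0.1, 0, 0, 0, 0, 1.7, 0, 0, 0, 0, 0, 0, 1.5, 0, 0, 0, 0, 0, 0, 1.25, 0, 0, 0, 0, 0, 0, 1, 0, 0, 0, 0, 0, 0, 0.75, 0, -0.05, 0, 0, 0, 0, 0.5, 0, -0.05, 0, 0, 0, 0, 0.2, 0, -0.1, 0, 0, 0, 0, -0.1, 0, -0.1, 0, 0, 0, 0, -0.2, 0, -0.1, 0, 0, 0]}}

```text
clock: 8.9
eef_pos: [491.2, -314.3, 61.7]
tool_rot: [3.141, -0.002, 0.199]
force: [0.1, 2.4, 15.0]
width: 0.3
gripper_force: 7.5
```

```bash
python3 -c "
from h import *
s,im=shot('wrist','w7');print(s['eef_pos'],s['force'],jig(s['eef_pos'])-jig([500.06,-311.3,62]))
K,E=cam('wrist')
for z in (21,):
  c=[ (x,proj(K,E,J(x,-70,z))) for x in range(85,110,3)];print(np.round([q[1] for q in c]))
g=cv2.cvtColor(im,6)
for u in(398,402,406):print(g[0:40,u])
"
```

```text
[ 491.17265979 -314.25661846   61.69587706] [ 0.14886724  2.43282451 14.96497909] [-9.29757452 -1.132041   -0.30412294]
[[395.  41.]
 [396.  34.]
 [396.  27.]
 [396.  19.]
 [397.  12.]
 [397.   4.]
 [398.  -4.]
 [398. -11.]
 [399. -19.]]
[ 80  93 145 184 205 214 217 216 216 215 216 216 217 213 194 162 176 209
 218 217 217 216 217 217 217 217 216 216 216 216 217 217 217 217 217 217
 217 218 213 189]
[ 81 114 175 210 218 216 216 216 216 217 216 216 218 214 195 162 175 208
 218 217 217 216 216 217 217 217 217 217 218 218 217 218 218 218 217 218
 218 218 214 189]
[132 167 199 217 220 220 220 219 220 220 220 220 220 218 213 201 205 216
 220 221 221 221 221 220 220 220 221 220 221 220 221 221 221 221 221 221
 220 221 221 222]
```

Call:
{"method": "jog_arm", "body": {"increments": [0, 0, 0, -0.8, 0, 0, 0, 0, 0.9, 0, -1, 0, 0, 0, 0, 1.8, 0, -1, 0, 0, 0, 0, 1.8, 0, -0.5, 0, 0, 0, 0, 1.8, 0, 0, 0, 0, 0, 0, 1.8, 0, 0.1, 0, 0, 0, 0, 1.6, 0, 0.1, 0, 0, 0, 0, 1.35, 0, 0.1, 0, 0, 0, 0, 1.1, 0, 0.1, 0, 0, 0, 0, 0.85, 0, 0.05, 0, 0, 0, 0, 0.6, 0, 0, 0, 0, 0, 0, 0.3, 0, -0.05, 0, 0, 0, 0, 0, 0, -0.1, 0, 0, 0, 0, 0, 0, -0.1, 0, 0, 0]}}

```text
clock: 10.35
eef_pos: [489.9, -314.1, 61.7]
tool_rot: [-3.141, 0.0, 0.199]
force: [-1.8, 1.5, 10.4]
width: -0.1
gripper_force: 5.3
```

Call:
{"method": "jog_arm", "body": {"increments": [0, 0, 0, -1, 0, 0, 0, 0, 0, 0, -4, 0, 0, 0, 0, 2, 0, -6, 0, 0, 0, 0, 2, 0, -6, 0, 0, 0, 0, 2, 0, -6, 0, 0, 0]}}

```text
clock: 10.85
eef_pos: [509.4, -310.2, 121.0]
tool_rot: [-3.141, 0.001, 0.2]
force: [-0.6, 0.0, -0.6]
width: -0.1
gripper_force: 0.0
```

```bash
python3 -c "
from h import *
s,im=shot('wrist','w8');print(s['eef_pos'],s['clock'])
K,E=cam('wrist');u,v=proj(K,E,J(110,-75,21)).astype(int);print(u,v)
u0,v0=max(u-50,0),max(v-45,0);print(u0,v0)
cv2.imwrite('pics/w8c.png',cv2.resize(im[v0:v0+90,u0:u0+100],None,fx=6,fy=6,interpolation=cv2.INTER_CUBIC))"
```

```text
[ 509.40819322 -310.19468251  120.96716406] 10.85
385 48
335 3
```

View pics/w8c.png

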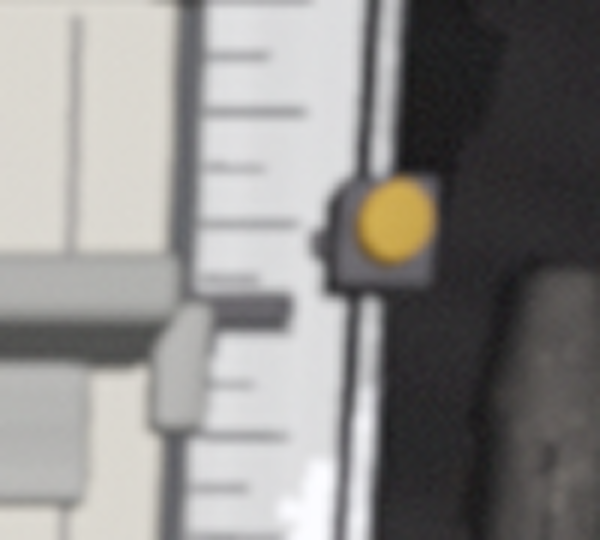

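```bash
python3 -c "
from h import *
d=np.load('pics/w8.npz');f=lambda u,v: jig(ray(d['K'],d['E'],(335+u/6,3+v/6),21))
i,t=f(285,312),f(318,243);print(i,t,t-i)
# local jig axes from ledge edges and ticks
a,b=f(343,530),f(370,60);print('ledge dir',np.arctan2(*(b-a)[1::-1]))
a,b=f(205,224),f(298,222);print('tick dir',np.arctan2(*(b-a)[1::-1])+np.pi/2)
"
```

```text
[107.60730054 -73.47253034  21.        ] [113.95069468 -76.48854825  21.        ] [ 6.34339414e+00 -3.01601791e+00  5.68434189e-14]
ledge dir 0.001216672516195889
tick dir 0.018806653704699805
```

Call:
{"method": "jog_arm", "body": {"increments": [0, 0, 0, 4, 0, 0, 0, 0, 0, 0, 5.5, 0, 0, 0, 0, 0, 0, 6.1, 0, 0, 0, 0, 0, 0, 6.2, 0, 0, 0, 0, -0.2, 0, 6.2, 0, 0, 0, 0, -0.45, 0, 6.2, 0, 0, 0, 0, -0.7, 0, 6.2, 0, 0, 0, 0, -0.95, 0, 6.15, 0, 0, 0, 0, -1.2, 0, 6.1, 0, 0, 0, 0, -1.45, 0, 6.05, 0, 0, 0, 0, -1.7, 0, 6, 0, 0, 0, 0, -1.8, 0, 6, 0, 0, 0, 0, -1.8, 0, 6, 0, 0, 0]}}

```text
clock: 12.2
eef_pos: [491.6, -312.4, 61.8]
tool_rot: [-3.139, 0.001, 0.2]
force: [-0.9, 5.0, 11.6]
width: -0.1
gripper_force: 5.5
```

Call:
{"method": "jog_arm", "body": {"increments": [0, 0, 0, -1, 0, 0, 0, 0, 0, 0, -4, 0, 0, 0, 0, 1.8, 0, -6, 0, 0, 0, 0, 1.8, 0, -6, 0, 0, 0, 0, 1.8, 0, -6, 0, 0, 0]}}

```text
clock: 12.7
eef_pos: [509.2, -310.5, 121.2]
tool_rot: [-3.141, 0.001, 0.199]
force: [-0.8, -0.0, 0.7]
width: 0.0
gripper_force: 0.0
```

```bash
cat >>h.py <<'E'
def dark(im,K,E,y,ref=None):
    "intensity along the jig's x at the given y, height 21"
    xs=np.arange(98,124,.25);g=cv2.cvtColor(im,cv2.COLOR_BGR2GRAY)
    p=np.array([proj(K,E,J(x,y,21)) for x in xs],np.float32)
    return xs,cv2.remap(g,p[:,:1],p[:,1:],cv2.INTER_LINEAR).ravel().astype(int)
def report(im,K,E):
    for y in(-71.5,-72.5,-73,-73.5,-75.5,-76,-76.5):
        xs,v=dark(im,K,E,y);w=np.where(v<150)[0]
        for r in np.split(w,np.where(np.diff(w)>1)[0]+1):
            if len(r): print(y,'dark',xs[r[0]],xs[r[-1]],v[r].min())
E
python3 -c "
from h import *
d=np.load('pics/w8.npz');report(cv2.imread('pics/w8.png'),d['K'],d['E'])
s,im=shot('wrist','w9');print(s['eef_pos'],s['clock'])
d=np.load('pics/w9.npz');report(im,d['K'],d['E'])"
```

```text
-71.5 dark 106.25 109.5 93
-72.5 dark 106.25 109.5 96
-73 dark 106.25 109.25 104
-73.5 dark 107.0 109.0 127
-76 dark 113.0 115.0 117
-76.5 dark 112.5 115.5 90
[ 509.19149169 -310.45532235  121.20638306] 12.7
-71.5 dark 111.25 113.5 105
-72.5 dark 111.25 113.5 101
-73 dark 111.25 113.5 105
-73.5 dark 111.5 113.25 126
-76 dark 112.75 115.0 115
-76.5 dark 112.25 115.5 92
```

Call:
{"method": "jog_arm", "body": {"increments": [0, -0.5, 0, 4, 0, 0, 0, 0, -0.5, 0, 5.5, 0, 0, 0, 0, -0.5, 0, 6.0, 0, 0, 0, 0, -0.5, 0, 6.1, 0, 0, 0, 0, -0.6, 0, 6.1, 0, 0, 0, 0, -0.75, 0, 6.1, 0, 0, 0, 0, -0.9, 0, 6.1, 0, 0, 0, 0, -1.05, 0, 6.1, 0, 0, 0, 0, -1.1, 0, 6.1, 0, 0, 0, 0, -1.1, 0, 6.1, 0, 0, 0, 0, -1.1, 0, 6.1, 0, 0, 0, 0, -1.1, 0, 5.0, 0, 0, 0, 0, -1, 0, 3, 0, 0, 0, 0, 0, 0, 0, 0, 0, 0, 0, 0, 0, 0, 0, 0, 0, 0, 0, 0, 0, 0, 0, 0]}}

```text
clock: 14.35
eef_pos: [509.5, -310.7, 121.5]
tool_rot: [3.141, 0.0, 0.199]
force: [0.4, -0.4, -0.5]
width: -0.0
gripper_force: 0.0
```

```bash
python3 -c "
from h import *
s,im=shot('wrist','w10');print(s['eef_pos'],s['clock'])
d=np.load('pics/w10.npz');report(im,d['K'],d['E'])
for f in('w9','w10'):
  d=np.load(f'pics/{f}.npz')
  print(*dark(cv2.imread(f'pics/{f}.png'),d['K'],d['E'],-72.5)[1][40:80])"
```

```text
[ 509.50895    -310.65576629  121.52462185] 14.35
-71.5 dark 111.5 113.75 103
-72.5 dark 111.5 113.75 101
-73 dark 111.75 113.75 103
-73.5 dark 112.0 113.75 120
-75.5 dark 113.5 113.75 143
-76 dark 113.0 115.0 110
-76.5 dark 112.75 115.5 89
220 220 220 220 220 220 220 218 215 207 195 179 156 137 120 106 104 101 103 105 114 127 144 166 185 198 210 210 210 198 187 179 172 178 191 202 211 218 219 221
220 220 220 220 220 220 220 221 219 216 211 199 188 167 147 129 113 105 102 101 103 108 119 132 153 173 187 198 200 198 193 185 183 190 198 206 214 217 220 221
```

Call:
{"method": "jog_arm", "body": {"increments": [0, -0.4, 0, 4, 0, 0, 0, 0, -0.4, 0, 5.5, 0, 0, 0, 0, -0.4, 0, 6.1, 0, 0, 0, 0, -0.4, 0, 6.2, 0, 0, 0, 0, -0.4, 0, 6.2, 0, 0, 0]}}

```text
clock: 14.9
eef_pos: [508.8, -309.2, 61.3]
tool_rot: [-3.141, -0.005, 0.201]
force: [2.2, 6.3, 17.3]
width: -0.1
gripper_force: 8.8
```

Call:
{"method": "jog_arm", "body": {"increments": [0, -0.1, 0, -0.05, 0, 0, 0, 0, -0.2, 0, -0.1, 0, 0, 0, 0, -0.3, 0, -0.1, 0, 0, 0, 0, -0.3, 0, -0.1, 0, 0, 0]}}

```text
clock: 15.3
eef_pos: [504.2, -310.0, 61.8]
tool_rot: [-3.14, -0.002, 0.2]
force: [0.5, 5.6, 15.8]
width: -0.3
gripper_force: 8.0
```

```bash
python3 -c "
from h import *
s,im=shot('wrist','w11');print(s['eef_pos'],s['clock'],s['force'])
d=np.load('pics/w11.npz');print(proj(d['K'],d['E'],J(113,-72,21)))"
```

```text
[ 504.17756747 -309.98248165   61.7693753 ] 15.3 [ 0.50159339  5.6406949  15.77118175]
[405.66393826   6.50786473]
```

```bash
python3 -c "
from h import *
for f in('w10','w11'):
  d=np.load(f'pics/{f}.npz');im=cv2.imread(f'pics/{f}.png')
  xs,v=dark(im,d['K'],d['E'],-71.5);print(v[30:80])
  xs=np.arange(60,124,.25);g=cv2.cvtColor(im,6)
  p=np.array([proj(d['K'],d['E'],J(x,-68.5,19)) for x in xs],np.float32)
  v=cv2.remap(g,p[:,:1],p[:,1:],1).ravel().astype(int)
  print([ (xs[k],v[k]) for k in range(1,len(v)-1) if v[k]<v[k-1] and v[k]<=v[k+1] and v[k]<200])
"
```

```text
[196 187 180 187 194 203 212 216 219 220 220 219 219 219 219 219 219 220
 219 217 212 200 188 165 144 127 111 105 103 103 104 109 120 132 152 174
 187 198 200 197 192 184 182 189 196 205 213 217 219 220]
[(np.float64(61.25), np.int64(195)), (np.float64(66.25), np.int64(184)), (np.float64(71.25), np.int64(183)), (np.float64(76.25), np.int64(180)), (np.float64(81.25), np.int64(193)), (np.float64(86.5), np.int64(172)), (np.float64(91.25), np.int64(183)), (np.float64(96.5), np.int64(175)), (np.float64(101.25), np.int64(193)), (np.float64(106.25), np.int64(183)), (np.float64(112.5), np.int64(96)), (np.float64(116.25), np.int64(185)), (np.float64(121.25), np.int64(179))]
[189 173 164 177 196 209 216 218 217 217 217 217 216 216 216 217 218 217
 214 200 181 148 119  92  96 100 105 106 107 105 106 111 135 163 193 207
 215 218 212 201 182  78   0   0   0   0   0   0   0   0]
[(np.float64(61.5), np.int64(173)), (np.float64(66.25), np.int64(180)), (np.float64(71.5), np.int64(173)), (np.float64(76.5), np.int64(163)), (np.float64(81.5), np.int64(174)), (np.float64(86.25), np.int64(177)), (np.float64(91.5), np.int64(166)), (np.float64(96.5), np.int64(181)), (np.float64(101.25), np.int64(167)), (np.float64(106.5), np.int64(166)), (np.float64(111.75), np.int64(85)), (np.float64(113.25), np.int64(106)), (np.float64(116.5), np.int64(0))]
```

Call:
{"method": "jog_arm", "body": {"increments": [0, 0, 0, -1, 0, 0, 0, 0, 0, 0, -4, 0, 0, 0, 0, 0.7, 0, -6.1, 0, 0, 0, 0, 0.7, 0, -6.1, 0, 0, 0, 0, 0.7, 0, -6.1, 0, 0, 0]}}

```text
clock: 15.85
eef_pos: [509.2, -310.5, 121.1]
tool_rot: [-3.141, 0.001, 0.199]
force: [-1.5, 0.1, -0.7]
width: 0.3
gripper_force: 0.0
```

```bash
python3 -c "
from h import *
s,im=shot('wrist','w12');print(s['eef_pos'],s['clock'])
d=np.load('pics/w12.npz');report(im,d['K'],d['E'])
for f in('w8','w9','w10','w12'):
  d=np.load(f'pics/{f}.npz');im=cv2.imread(f'pics/{f}.png')
  xs=np.arange(98,124,.1);g=cv2.cvtColor(im,6)
  p=np.array([proj(d['K'],d['E'],J(x,-67.5,19)) for x in xs],np.float32)
  v=cv2.remap(g,p[:,:1],p[:,1:],1).ravel().astype(int)
  print(f,v[::5])
"
```

```text
[ 509.24656414 -310.47341329  121.09365562] 15.85
-71.5 dark 111.0 113.5 100
-72.5 dark 111.0 113.5 101
-73 dark 111.25 113.5 104
-73.5 dark 111.5 113.25 124
-76 dark 112.75 115.0 116
-76.5 dark 112.25 115.5 91
w8 [222 223 222 222 222 215 197 196 208 220 224 223 221 221 218 206 178 136
 103  93 101 104 106 126 157 175 180 188 206 220 224 224 223 224 221 208
 188 186 205 220 224 223 223 223 224 216 198 197 210 221 224 224]
w9 [223 223 223 224 220 205 183 176 200 219 223 224 224 224 221 211 192 181
 202 216 221 221 220 221 220 208 178 130 104 103 105 116 145 183 208 208
 186 174 201 219 224 224 224 224 222 208 186 178 202 220 224 224]
w10 [222 224 224 223 224 215 199 197 208 221 225 224 225 225 222 210 194 190
 206 220 224 222 221 221 219 210 185 144 106  96 104 106 131 169 198 204
 194 190 205 221 224 224 224 225 221 209 189 189 207 221 225 224]
w12 [223 223 223 224 220 207 186 176 199 218 223 224 224 224 221 209 185 171
 198 217 222 221 221 222 219 208 180 133 105 102 105 120 152 190 212 209
 186 173 200 218 224 224 224 224 222 210 186 178 201 220 225 224]
```

Call:
{"method": "jog_arm", "body": {"increments": [0, 0, 0, 4, 0, 0, 0, 0, 0, 0, 5.5, 0, 0, 0, 0, 0, 0, 6, 0, 0, 0, 0, 0, 0, 6.1, 0, 0, 0, 0, 0, 0, 6.1, 0, 0, 0]}}

```text
clock: 16.4
eef_pos: [511.8, -308.4, 60.9]
tool_rot: [-3.14, -0.003, 0.201]
force: [1.7, 4.4, 8.8]
width: -0.1
gripper_force: 4.4
```

```bash
python3 -c "
from h import *
s,im=shot('wrist','w13');print(s['eef_pos'],s['force'])"
```

```text
[ 511.78206549 -308.40946013   60.87113431] [1.65455718 4.43076109 8.80947592]
```

Call:
{"method": "jog_arm", "body": {"increments": [0, -0.15, 0, 0, 0, 0, 0, 0, -0.3, 0, 0, 0, 0, 0, 0, -0.45, 0, 0, 0, 0, 0, 0, -0.6, 0, 0, 0, 0, 0, 0, -0.6, 0, 0, 0, 0, 0]}}

```text
clock: 16.95
eef_pos: [505.3, -309.7, 61.7]
tool_rot: [-3.14, -0.002, 0.2]
force: [0.4, 5.8, 15.3]
width: -0.2
gripper_force: 7.8
```

```bash
python3 -c "
from h import *
s,im=shot('wrist','w14');print(s['eef_pos'],s['force'])
for f in('w13','w14'):
  d=np.load(f'pics/{f}.npz');im=cv2.imread(f'pics/{f}.png')
  xs,v=dark(im,d['K'],d['E'],-71.5);print(v[30:80])"
```

```text
[ 505.2606208  -309.66772315   61.73693887] [ 0.40843879  5.79803171 15.34912728]
[187 172 165 181 197 213 216 218 218 218 218 219 217 213 198 178 143 116
  98  99 103 106 107 106 105 111 126 152 177 197 209 216 217 218 218 218
 218 215 208 196 172 155 156 176 198 210 216 217 218 218]
[183 168 160 179 197 212 216 218 217 217 217 217 217 217 217 217 217 217
 218 218 216 212 192 164 126 103  89  98 103 107 106 105 105 112 126 154
 179 199 203 193 173 158 162 186 204 161  27   0   0   0]
```

Call:
{"method": "jog_arm", "body": {"increments": [0, -0.15, 0, -0.05, 0, 0, 0, 0, -0.3, 0, -0.1, 0, 0, 0, 0, -0.43, 0, -0.1, 0, 0, 0, 0, -0.43, 0, -0.15, 0, 0, 0, 0, -0.43, 0, -0.2, 0, 0, 0]}}

```text
clock: 17.5
eef_pos: [499.3, -310.8, 62.1]
tool_rot: [-3.139, 0.001, 0.2]
force: [0.9, 3.3, 1.5]
width: 0.2
gripper_force: 1.0
```

Call:
{"method": "jog_arm", "body": {"increments": [0, 0, 0, -0.4, 0, 0, 0, 0, 0, 0, -1, 0, 0, 0, 0, 0, 0, -4, 0, 0, 0, 0, 1.1, 0, -6, 0, 0, 0, 0, 1.1, 0, -6, 0, 0, 0, 0, 1.1, 0, -6, 0, 0, 0]}}

```text
clock: 18.1
eef_pos: [510.3, -310.6, 122.5]
tool_rot: [3.141, -0.0, 0.199]
force: [-2.0, -0.1, -0.6]
width: 0.1
gripper_force: 0.0
```

```bash
python3 -c "
from h import *
s,im=shot('wrist','w15');print(s['eef_pos'],s['clock'])
d=np.load('pics/w15.npz');report(im,d['K'],d['E'])"
```

```text
[ 510.28442306 -310.56544713  122.53267897] 18.1
-71.5 dark 113.25 115.75 104
-72.5 dark 113.25 115.75 102
-73 dark 113.25 115.75 107
-73.5 dark 113.5 115.5 126
-76 dark 113.0 115.0 120
-76.5 dark 112.5 115.5 92
```

```bash
python3 -c "
from h import *
inc(J(-45,58,72),YAW);inc(J(-45,-22,72))"
```

```text
cm [-3.55 -9.26  4.99]
deg [-0.03  0.08 -0.07]
cm [-3.54 -1.26  4.99]
```

Call:
{"method": "jog_arm", "body": {"increments": [0, -2, -5, 0, 0, 0, 0, 0, -3.5, -9.3, 0, 0, 0, 0, 0, -3.5, -9.3, 1, 0, 0, 0, 0, -3.5, -9.3, 3.5, 0, 0, 0, 0, -3.5, -9.3, 5, 0, 0, 0, 0, -3.5, -9.3, 5, 0, 0, 0, 0, -3.5, -9.3, 5, 0, 0, 0]}}

```text
clock: 18.85
eef_pos: [457.1, -226.3, 71.7]
tool_rot: [-3.141, 0.002, 0.199]
force: [-0.2, 0.1, 0.8]
width: 0.1
gripper_force: 0.0
```

Call:
{"method": "jog_arm", "body": {"increments": [0, 0, 0.5, 0, 0, 0, 0, 0, 0, 1, 0, 0, 0, 0, 0, 0, 1.5, 0, 0, 0, 0, 0, 0, 2, 0, 0, 0, 0, 0, 0, 2.5, 0, 0, 0, 0, 0, 0, 3, 0, 0, 0, 0, 0, 0, 3.5, 0, 0, 0, 0, 0, 0, 4, 0, 0, 0, 0, 0, 0, 4.5, 0, 0, 0, 0, 0, 0, 5, 0, 0, 0, 0, 0, 0, 5.5, 0, 0, 0, 0, 0, 0, 6, 0, 0, 0, 0, 0, 0, 6.5, 0, 0, 0, 0, 0, 0, 7, 0, 0, 0, 0, 0, 0, 7.5, 0, 0, 0, 0, 0, 0, 8, 0, 0, 0, 0, 0, 0, 8.2, 0, 0, 0, 0, 0, 0, 8.4, 0, 0, 0, 0, 0, 0, 8.4, 0, 0, 0, 0]}}

```text
clock: 20.75
eef_pos: [472.6, -300.8, 71.5]
tool_rot: [-3.129, 0.004, 0.203]
force: [-0.9, 16.1, 7.1]
width: -0.3
gripper_force: 8.1
```

Call:
{"method": "jog_arm", "body": {"increments": [0, 0, -0.8, 0, 0, 0, 0, 0, 0, -1.8, 0, 0, 0, 0, 0, 0, -1.8, -2, 0, 0, 0, 0, 0, -1.8, -5, 0, 0, 0, 0, 0, 0, -8, 0, 0, 0, 0, 0, 0, -9, 0, 0, 0, 0, 0, 0, -9, 0, 0, 0]}}

```text
clock: 21.45
eef_pos: [474.7, -309.6, 163.6]
tool_rot: [3.139, -0.002, 0.197]
force: [0.6, -0.5, 0.5]
width: 0.0
gripper_force: 0.0
```

```bash
python3 -c "
from h import *
s,im=shot('wrist','w16');print(s['eef_pos'],s['clock'],s['force'])
d=np.load('pics/w16.npz');report(im,d['K'],d['E'])
a=cv2.resize(im[60:310,200:450],(500,500),interpolation=2)
u,v=proj(d['K'],d['E'],J(114,-75,21)).astype(int);v0=max(v-21,0)
b=cv2.resize(im[v0:v0+50,u-15:u+15],(300,500),interpolation=2)
cv2.imwrite('pics/w16c.png',np.hstack([a,b]))"
```

```text
[ 474.72590355 -309.59857879  163.62662575] 21.45 [ 0.64163311 -0.50497184  0.48158678]
-71.5 dark 113.25 123.75 0
-72.5 dark 113.25 123.75 0
-73 dark 113.5 123.75 0
-73.5 dark 113.75 123.75 0
-75.5 dark 115.5 123.75 0
-76 dark 113.25 115.0 133
-76 dark 115.5 123.75 0
-76.5 dark 112.5 123.75 0
```

View pics/w16c.png

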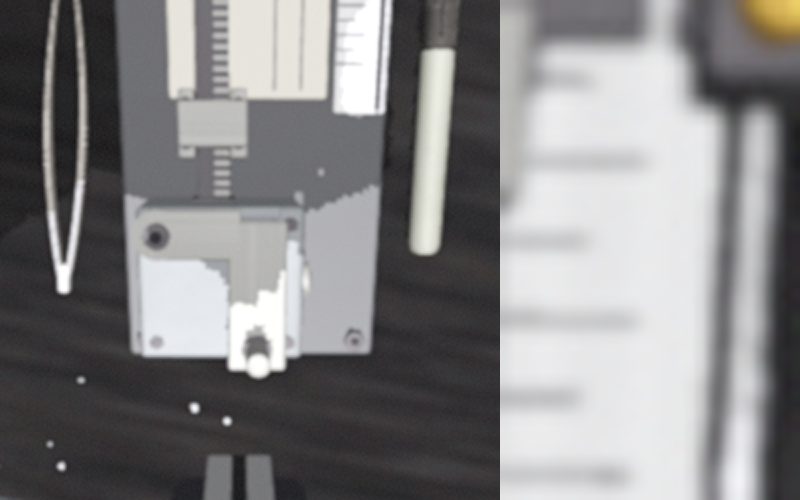

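Call:
{"method": "jog_arm", "body": {"increments": [0, 3.5, 0, 0, 0, 0, 0, 0, 3.5, 0, 0, 0, 0, 0, 0, 3.5, 0, 0, 0, 0, 0]}}

```text
clock: 21.8
eef_pos: [508.1, -299.8, 160.4]
tool_rot: [-3.139, 0.003, 0.201]
force: [-0.7, 0.3, 0.2]
width: 0.2
gripper_force: 0.0
```

```bash
python3 -c "
from h import *
s,im=shot('wrist','w17');print(s['eef_pos'],s['clock'])
d=np.load('pics/w17.npz');report(im,d['K'],d['E'])
d=np.load('pics/w16.npz');f=lambda u,v,z: ray(d['K'],d['E'],(200+u/2,60+v/2),z)
v=f(258,366,85)-f(155,236,71);print('guard',np.arctan2(v[1],v[0])-np.arctan2(-34,-40)-.2, '(w2: -0.079)')"
```

```text
[ 508.12461259 -299.76290304  160.37650512] 21.8
-71.5 dark 113.5 115.75 102
-72.5 dark 113.5 115.75 107
-73 dark 113.75 115.75 122
-73.5 dark 114.75 115.5 143
-76 dark 113.5 114.5 140
-76.5 dark 113.0 115.25 116
guard -0.010994511157502551 (w2: -0.079)
```

```bash
python3 -c "
from cell import ctrl
print(ctrl.finish_job())"
```

```text
the job is handed in; nothing more can be done
None
```

The job is handed in at about 22 s of the 72 s allowed: the guard is back at its closed stop over the wheel, and the index measures about 0.5 mm past the preset tab (limit 1.5 mm); the hand-in returned no verdict, so I can't confirm a pass.

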